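# Clamp a driver housing in the bench vise

### The arm

A 6-joint arm with a two-finger parallel gripper is mounted at the origin on the work surface. World frame = base frame: x ahead of the robot, y to its left, z up, the work surface at z = 0. Lengths are in m, angles in degrees, forces in N, time in s.
With the tool pointing down it reaches from about 0.4 to 0.825 m from the base axis. Payload 7 kg.
Tool frame: the origin (TCP) lies between the finger pads, 19 mm behind the fingertips; this is the grasp point; z points along the fingers, y is the line along which they close (so a half turn about z gives the same grasp; the last joint's range is limited). The gripper opens to 88 mm and grips with 3 to 60 N. Pads are 19 mm wide; open, the fingers measure 130 mm over their backs; the gripper's body (78 mm by 193 mm) begins 47 mm behind the grasp point.
Start: joints at [87.382, 20.546, 0.682, 0, -70.136, -16.507], TCP at [0.221, 0.638, 0.245] pointing down, gripper open.
Joint ranges: [-176.03, 176.03], [-82.01, 121.73], [-58.28, 71.71], [-173.87, 95.51], [-174.79, -0.11], [-173.66, 173.66]. Speed limits (degrees/s): [136.94, 136.94, 172.46, 180, 180, 180].

### API

Orientations are given as [roll, pitch, yaw] about the fixed x, y, z axes, in that order (R = Rz(yaw) Ry(pitch) Rx(roll)).
In Python, from plant import r, viewer, close_job gives the robot as it stands. The module is installed in compiled form; this text tells all that it offers.
- The arm moves only by the tool arm_command, never from a script. Its arguments are lists of equal length, an entry for each row: "travel": the shift along the world's x, y, z scaled (see below), a list of three; "delta_rot": the turn, a rotation vector about the world's x, y, z scaled (see below), a list of three. In form: {"travel": [[dx, dy, dz], ...], "delta_rot": [[rx, ry, rz], ...]}. A call has 1 to 20 rows; each row is the pose to reach, as a shift and turn from the pose commanded when the call began; what a row does not reach only later rows make up. The controller multiplies each number of a shift by 0.5 m and each number of a turn by 90 degrees. A row lasts 1/8 s, in which the tool goes at most 62.5 mm and 10.7 degrees, less where a joint would pass 70% of its speed; a pose out of reach is approached as far as the arm can. A call with a number of a shift or a turn outside -1 to 1 is refused whole. A call with a gripper value outside its range is refused whole. "grip" is the opening, from 0 (shut) to 1 (fully open), set as the call begins (left out, the last holds). The fingers move at their own pace and stop on an object; "newtons" is the grip in N (left out, the last holds). Time passes only in rows, so rows that repeat a pose let the fingers close. It gives the time, the measured TCP pose, the force, the opening and the grip force at its end, in the units of the state.
- r.get_state(): the state, without advancing time (a new reading comes with each control period).
- viewer.capture(name): name is "side" or "top"; returns a dict with "img" (420x560x3 uint8, red, green, blue), "camera_matrix" (3x3 intrinsics, pixels), "R" (3x3) and "t" (3): a world point X has camera coordinates R X + t. Camera axes: x right, y down, z forward; pixel columns grow to the right and rows downward; lengths in m; the calibration is good to about 2 mm. A picture is of the moment at which its call begins. There is no depth.
- close_job(): hands the job in; it is judged then, once.
The state is a dict: "time_s": time; "joints": joint angles; "qd": joint speeds; "joint_torque": joint torques, N m; "tcp_pos": TCP position; "eef_rot": TCP orientation; "contact_force": force on the tool from outside, world axes, zero at the start; "moment": the same for the moment, N m; "gripper_width": finger opening in m; "gripper_force": force on a finger pad.
Only numpy, scipy, OpenCV 4.12 (cv2) and the standard library are available. Lean on these libraries where they do the work, as an engineer would, in place of code of your own. Each camera call takes 0.05 s, during which the arm holds its last target. There are 200 camera calls.

### The job

Take the bare-aluminium driver housing out of the divided bin and stand it board side up on the bed of the vise, square to the jaws and about midway along them, then let go of it and crank the vise handle until the jaws hold it firmly, ready for its cover: about a third to a half turn past first touch, without crushing it. Set the housing down rather than dropping it, and leave everything else on the bench where it is.

Things in the scene. Friction and masses are not known exactly. Their poses are not given: they have to be found in the camera images.
- housing: The workpiece: bare silver aluminium driver housing, a plain-sided box 66 mm long (its x), 40 mm wide (its y), 50 mm high, about 0.26 kg, a green circuit board with coloured components just inside its open top, none above the rim. Origin: centre of its underside, z up through the open top. Starts upright in one of the bin's lanes.
- bin: Grey divided bin, fixed, 254 (its x) by 150 (y) by 55 mm high; walls, two dividers, floor 5 mm thick. Three lanes 83 mm apart along x, inside 78 (x) by 140 (y). In each a housing stands on the floor, top level with walls and dividers, length along bin x: its ends have 2 to 10 mm beside them, its 40 mm wide sides at least 28 mm. Origin: centre of underside.
- mat: Thin blue bench mat, fixed, 170 mm (x) by 130 mm (y), 2 mm thick, kept free between the bin and the vise: a clear place to set the housing down and change grip. Origin: centre of its underside.
- vise: Blue machine vise on a swivel base, fixed. Origin on the bench below the clamping place; x along the screw from handle (-x) to fixed jaw (+x), z up. Bed 62 mm above the bench, jaw tops 110 mm; jaws 80 mm long (y), slot open above and at both ends. Fixed jaw face at x = +20 mm, its back at +68; moving jaw at -34 to -30. Base 156 mm across. Nut block x = -110 to -90 mm, top 106 mm.
- bed (a point): Point on top of the vise bed, 62 mm above the bench, at x = y = 0 of the vise (midway along the jaws, 20 mm from the fixed jaw's face), axes as the vise. A rightly clamped housing has its origin here and its y axis along the vise's x, either way round; its rim is then 2 mm above the jaw tops.
- moving_jaw: Moving jaw, blue with an orange facing: 34 mm thick (x), 80 long (y), 48 mm high. Origin at the foot of its face, midway along, at bed height, x = -34 mm of the vise + 5 mm per crank turn (gap between jaws 50 to 54 mm at the start); axes as the vise. Moved by the screw only; sprung, so it stops on a piece gently. A piece standing free is first pushed along the bed to the fixed jaw.
- crank (a joint): Turn of the crank in rad, turns counted on (starts 0 to 5). Growing closes: clockwise seen from the handle end. 5 mm of jaw a turn, so a 40 mm piece is tight from about 17.6 rad; then the force grows about 150 N a turn: 1/3 to 1/2 turn more is firm, 1.3 crushes. At q the grip is at vise y = -50 sin q, z = 88 + 50 cos q mm. Stays where left.
- screw_axis (a point): Point on the axis of the screw, 88 mm above the bench, at x = -172 mm of the vise, abreast of the middle of the crank grip; axes as the vise; fixed. Turning takes 4 N at the grip, up to 8 N when clamped.
- crank_grip: Black grip of the crank: sleeve 74 mm long, 19 mm thick, parallel to the screw axis and 50 mm from it, revolving freely on its pin (spins about its x). Origin at its middle; spans vise x = -209 to -135 mm, beyond the steel crank arm (-132 to -122 mm). Can be pinched from above and carried round with the tool pointing down; take it 5 to 15 mm outwards (-x) of its middle to clear arm and hub.
- black_housing: Bystander: the same housing in black, in another lane of the bin; origin at the centre of its underside.
- blue_housing: Bystander: the same housing in blue, in another lane of the bin; origin at the centre of its underside.
- board_a: Bystander: round white lamp board 110 mm across with a green centre and components, 17 mm high, lying beyond the mat; origin at the centre of its underside.
- board_b: Bystander: a second round lamp board, same size, lying beyond the vise; origin at the centre of its underside.
- screwdriver: Bystander: black electric screwdriver lying on the bench, 215 mm long (its x), 39 mm thick; origin near the middle of its underside.
- screw_tub: Bystander: small white tub of screws, 90 by 75 by 40 mm; origin at the centre of its underside.
- wrench: Bystander: steel wrench 150 mm long lying flat to the right of the crank; origin at the middle of its underside.
Mind the look-alikes: they are no part of the job. What is shaped like the housing but orange is not meant.

How it is judged (in metres and radians):
On the way:
1. the housing stands upright on the vise bed between the jaws, roughly square to them (0.25 rad) and within 12 mm of midway along them, and has been let go (z of housing in the frame of bed between -0.004 and 0.004 m and y of housing in the frame of bed between -0.012 and 0.012 m and angle between housing's own z axis and vertical below 0.06 rad and angle between the y axis of housing and the x axis of vise, either way round below 0.25 rad and x of housing in the frame of bed between -0.022 and 0.022 m and contact force between the fingers and housing below 0.5 N), for 0.2 s.
At the end, for the whole second after the job is handed in: Housing upright (0.06 rad) on the vise bed (4 mm), against the fixed jaw (4 mm), within 12 mm of midway along the jaws and square to them (0.08 rad); moving jaw presses it with over 25 N; housing and crank at rest (z of housing in the frame of bed between -0.004 and 0.004 m and y of housing in the frame of bed between -0.012 and 0.012 m and angle between housing's own z axis and vertical below 0.06 rad and angle between the y axis of housing and the x axis of vise, either way round below 0.08 rad and x of housing in the frame of bed between -0.004 and 0.004 m and contact force between moving_jaw and housing above 25 N and linear speed of housing below 0.01 m/s and velocity of joint crank between -0.1 and 0.1 rad/s); the robot touches nothing.
It fails at once if the housing is crushed: the moving jaw presses it with more than 200 N (contact force between moving_jaw and housing above 200 N).
It fails at once if the housing is dropped: it moves faster than 0.3 m/s with no finger on it (a fall of more than about 5 mm) (linear speed of housing above 0.3 m/s and contact force between the fingers and housing below 0.2 N).
It fails at once if another thing on the bench (black or blue housing, round boards, screwdriver, screw tub, wrench) is moved by more than 30 mm (distance of any of black_housing, blue_housing, board_a, board_b, screwdriver, screw_tub, wrench from where it was at the start of the episode above 0.03 m).
It also fails if it takes over 72 s, if anything falls off the work surface, if the arm or the gripper's body presses on something with over 40 N, if the wrist force passes 120 N, or if a joint passes its speed limit or range.

## Working session

There is one attempt and no reset: what is moved stays moved. The work goes in short steps, Python scripts to look and compute and a tool call to move; the robot and the scene stay as the last step left them, time stands still between calls to the robot, and variables do not carry over. Pictures are saved under pics/ and viewed, at most 10 in all, crops included, and the job is handed in when it is done.

Besides the shell and the picture viewer there is one more tool, called after "Call:" as name(argument=value, ...) on one line, values as JSON. arm_command: Moves the arm, as the interface text tells. Shifts and turns lie within -1 to 1; 1 stands for 0.5 m of shift or 90 degrees of turn. Its arguments: {"type":"object","properties":{"travel":{"type":"array"},"delta_rot":{"type":"array"},"grip":{"type":"number"},"newtons":{"type":"number"}},"required":["travel","delta_rot"]}

```bash
mkdir -p pics; cat > h.py <<'E'
import numpy as np, cv2
from plant import r, viewer, close_job
def snap(n,f):
    c=viewer.capture(n); cv2.imwrite(f'pics/{f}.png',c['img'][:,:,::-1]); np.savez(f'{f}.npz',**{k:np.array(v) for k,v in c.items()}); return c
def ray(c,u,v):
    K,R,t=c['camera_matrix'],c['R'],c['t']
    d=R.T@np.linalg.solve(K,[u,v,1]); o=-R.T@t; return o,d
def onz(c,u,v,z):
    o,d=ray(c,u,v); return o+d*(z-o[2])/d[2]
def tri(c1,p1,c2,p2):
    P=[c['camera_matrix']@np.c_[c['R'],c['t']] for c in (c1,c2)]
    X=cv2.triangulatePoints(P[0],P[1],np.array(p1,float).reshape(2,1),np.array(p2,float).reshape(2,1)); return (X[:3]/X[3]).ravel()
def proj(c,X):
    p=c['camera_matrix']@(c['R']@np.array(X,float)+c['t']); return p[:2]/p[2]
E
python3 - <<'E'
from h import *
a=snap('top','top0');b=snap('side','side0')
for c in(a,b):print(c['camera_matrix'],c['R'],-c['R'].T@c['t'])
for k,v in r.get_state().items():print(k,np.round(v,3))
for n in('top0','side0'):
    i=cv2.imread(f'pics/{n}.png');cv2.imwrite(f'pics/{n}b.png',cv2.resize(i,(800,600),interpolation=cv2.INTER_CUBIC))
E
```

```text
[[455.39514936   0.         284.55635389]
 [  0.         455.39514936 198.25898991]
 [  0.           0.           1.        ]] [[ 0.03004799 -0.99953043  0.00600281]
 [-0.99664082 -0.03041778 -0.07603839]
 [ 0.07618527 -0.00369785 -0.99708682]] [ 4.18725857e-01 -2.03492441e-04  1.42385767e+00]
[[530.34366164   0.         278.43717995]
 [  0.         530.34366164 212.81142911]
 [  0.           0.           1.        ]] [[ 0.94986154 -0.3126043  -0.00645035]
 [-0.21295749 -0.63169991 -0.74538871]
 [ 0.22893703  0.70938972 -0.66659888]] [ 0.14468249 -1.1903446   1.22443643]
time_s 0.1
joints [ 8.7381e+01  2.0589e+01  6.3800e-01 -1.8000e-02 -7.0136e+01 -1.6509e+01]
qd [ 0.012 -0.126  0.081  0.006 -0.14   0.02 ]
joint_torque [-1.0000e-03 -5.8416e+01  2.9376e+01  7.0160e+00  1.0000e-02 -0.0000e+00]
tcp_pos [0.221 0.637 0.244]
eef_rot [ 1.79911e+02 -8.00000e-03 -1.91340e+01]
contact_force [ 0.8    0.002 -0.327]
moment [-0.03  -0.03  -0.027]
gripper_force 0.0
gripper_width 0.088
```

View pics/top0b.png

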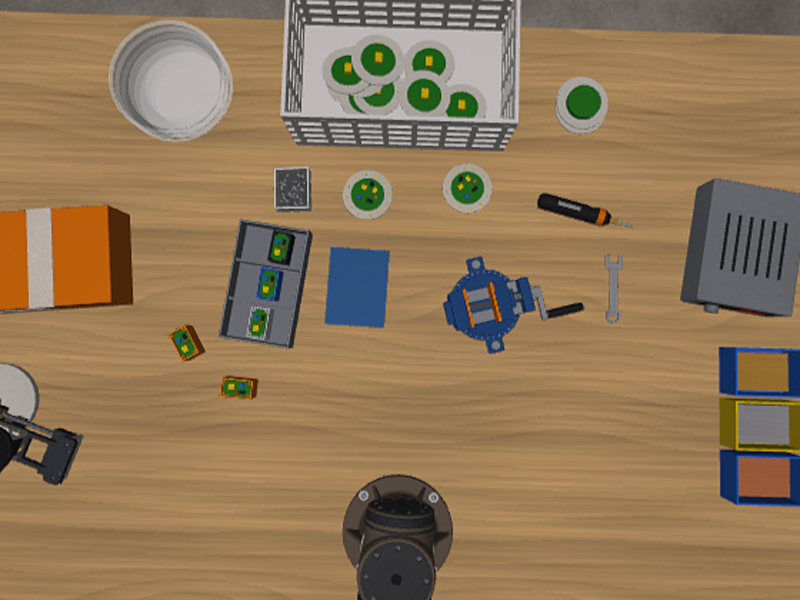

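View pics/side0b.png

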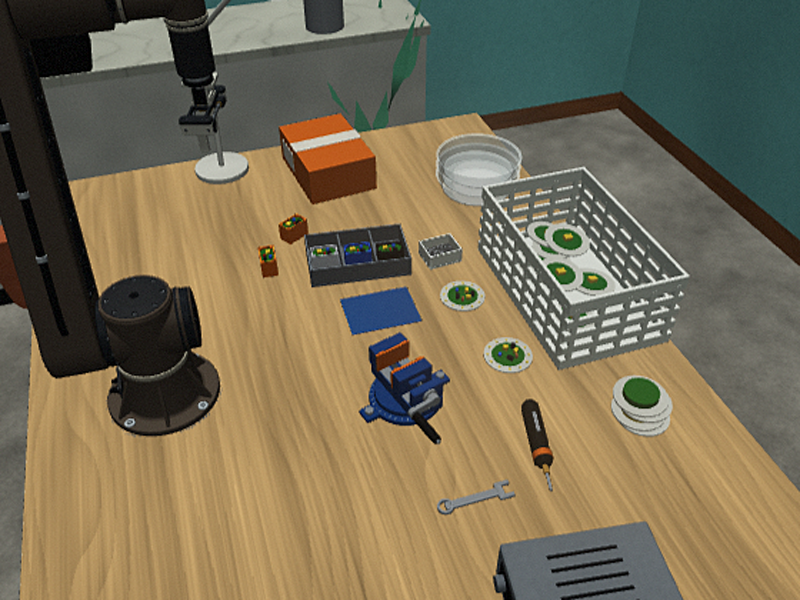

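Top view: the grey bin's lanes hold a silver housing (259,322), a blue one (270,284) and a black one (281,246); two orange look-alikes lie outside at (186,343) and (238,387). The silver one in the lane nearest the robot matches "bare aluminium". The vise is at (482,305), its crank grip at (566,310), and the mat at (357,287). I'll check this in enlarged crops.

```bash
cat >> h.py <<'E'
def crop(f,x0,x1,y0,y1,s,step=10):
    i=cv2.imread(f'pics/{f}.png')[y0:y1,x0:x1]; i=cv2.resize(i,None,fx=s,fy=s,interpolation=cv2.INTER_CUBIC)
    for x in range(-(-x0//step)*step,x1,step):
        X=int((x-x0+.5)*s); cv2.line(i,(X,0),(X,6),(0,0,255),1); cv2.putText(i,str(x),(X-10,16),0,.35,(0,0,255),1)
    for y in range(-(-y0//step)*step,y1,step):
        Y=int((y-y0+.5)*s); cv2.line(i,(0,Y),(6,Y),(0,0,255),1); cv2.putText(i,str(y),(8,Y+4),0,.35,(0,0,255),1)
    return i
def pair(a,b,out,vert=False):
    if vert:
        w=max(a.shape[1],b.shape[1]); a,b=[cv2.copyMakeBorder(x,0,0,0,w-x.shape[1],0) for x in(a,b)]; o=np.vstack([a,b])
    else:
        h=max(a.shape[0],b.shape[0]); a,b=[cv2.copyMakeBorder(x,0,h-x.shape[0],0,0,0) for x in(a,b)]; o=np.hstack([a,b])
    print(o.shape); cv2.imwrite(f'pics/{out}.png',o)
E
python3 - <<'E'
from h import *
pair(crop('top0',152,222,150,246,6),crop('side0',210,290,152,204,4.7),'bin')
cv2.imwrite('pics/viseT.png',crop('top0',306,416,174,250,7))
cv2.imwrite('pics/viseS.png',crop('side0',248,320,230,314,7))
E
```

```text
(576, 796, 3)
```

View pics/bin.png

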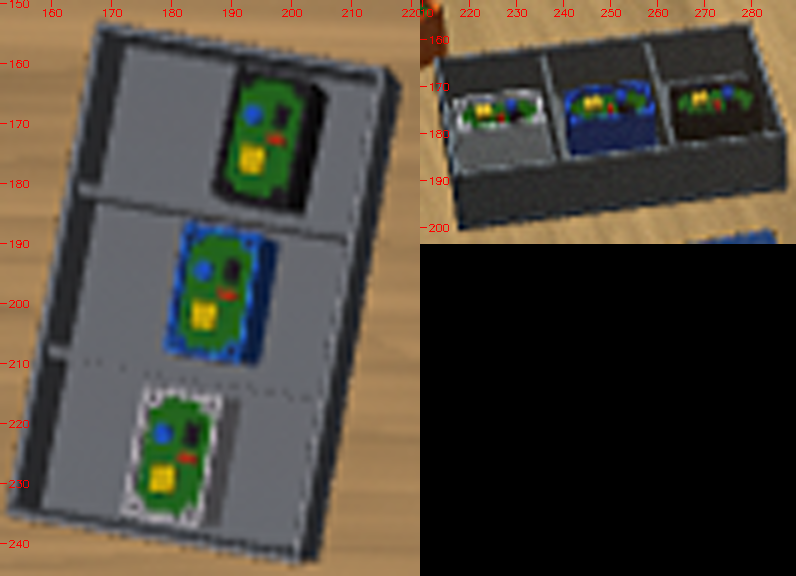

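View pics/viseT.png

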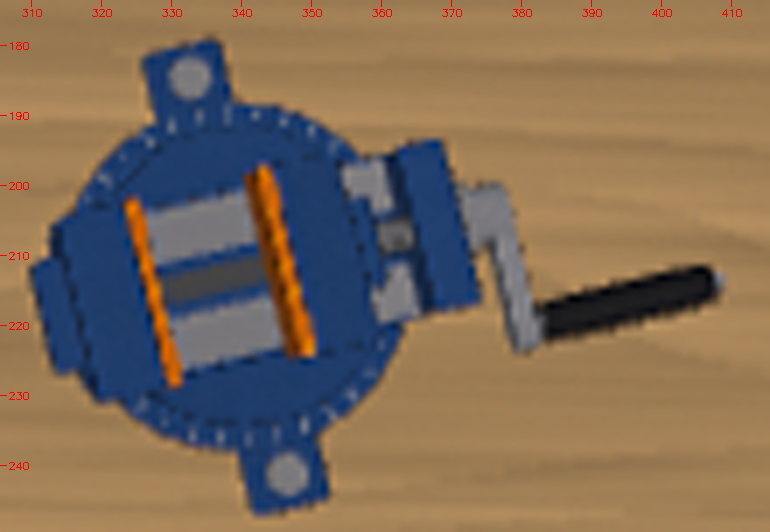

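View pics/viseS.png

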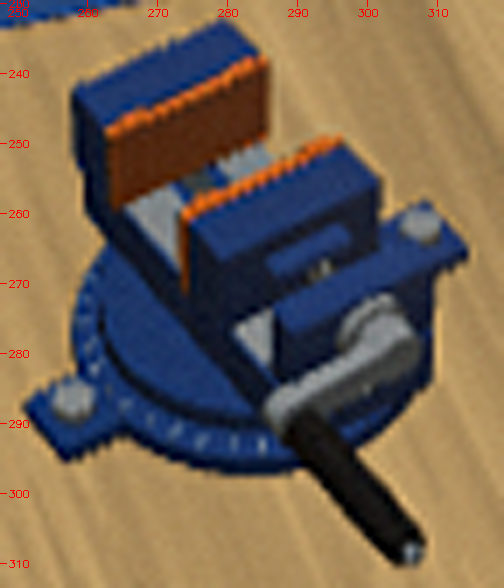

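The crops confirm the silver-rimmed housing, centred near top (180,226) and side (227,175). Blue and black are in the other two lanes. The vise's fixed jaw is on the left (mat side). The crank grip runs from (383,219) to (407,213) in the top view.

```bash
cat > fit.py <<'E'
from h import *
from scipy.optimize import least_squares as ls
T=dict(np.load('top0.npz'));S=dict(np.load('side0.npz'))
def W(p,X):
    c,s=np.cos(p[2]),np.sin(p[2]); X=np.array(X)/1e3
    return np.array([p[0]+c*X[0]-s*X[1],p[1]+s*X[0]+c*X[1],X[2]])
bT=lambda X,Y:(X/6+151.5,Y/6+149.5)
bS=lambda X,Y:((X-420)/4.7+209.5,Y/4.7+151.5)
vT=lambda X,Y:(X/7+305.5,Y/7+173.5)
vS=lambda X,Y:(X/7+247.5,Y/7+229.5)
def run(name,res,x0,freez=None):
    f=ls(res,x0,loss='soft_l1'); print(name,np.round(f.x,4),'yaw',np.degrees(f.x[2]).round(2)); print(' res',np.round(res(f.x).reshape(-1,2),1).tolist()); return f.x
# housing: x along world x here ; rim corners
H=[(T,bT(145,387),(33,20)),(T,bT(224,397),(33,-20)),(T,bT(204,527),(-33,-20)),(T,bT(121,515),(-33,20)),
   (S,bS(459,93),(-33,20)),(S,bS(541,90),(33,20)),(S,bS(548,125),(33,-20)),(S,bS(453,132),(-33,-20))]
h=run('housing x y yaw z',lambda p:np.concatenate([proj(c,W(p,[*a,1e3*p[3]]))-u for c,u,a in H]),[.4,.3,0,.055])
B=[(T,bT(97,25),(127,75)),(T,bT(400,75),(127,-75)),(T,bT(318,562),(-127,-75)),(T,bT(8,515),(-127,75)),
   (S,bS(437,62),(-127,75)),(S,bS(750,28),(127,75)),(S,bS(786,134),(127,-75)),(S,bS(456,172),(-127,-75))]
b=run('bin x y yaw z',lambda p:np.concatenate([proj(c,W(p,[*a,1e3*p[3]]))-u for c,u,a in B]),[.4,.3,0,.055])
V=[(T,vT(184,384),(20,40,110)),(T,vT(141,198),(20,-40,110)),(S,vS(107,132),(20,40,110)),(S,vS(266,60),(20,-40,110)),
   (S,vS(112,208),(20,40,62)),(S,vS(268,138),(20,-40,62))]
M=[(S,vS(183,212),(0,40,110)),(S,vS(338,138),(0,-40,110)),(T,vT(303,356),(0,40,110)),(T,vT(262,165),(0,-40,110))]
G=[(T,vT(543,322),-135),(T,vT(713,281),-209),(S,vS(300,425),-135),(S,vS(405,548),-209)]
def res(p):
    o=[proj(c,W(p,a))-u for c,u,a in V]
    o+=[proj(c,W(p,(p[3]*1e3,*a[1:])))-u for c,u,a in M]
    o+=[proj(c,W(p,(x,-50*np.sin(p[4]),88+50*np.cos(p[4]))))-u for c,u,x in G]
    return np.concatenate(o)
v=run('vise x y yaw m q',res,[.45,-.15,1.6,-.032,4])
for n,c1,c2 in(('fix+',V[0],V[2]),('fix-',V[1],V[3]),('g1',G[0],G[2]),('g2',G[1],G[3])): print(n,tri(T,c1[1],S,c2[1]).round(4))
print('g model',W(v,(-135,-50*np.sin(v[4]),88+50*np.cos(v[4]))),W(v,(-209,-50*np.sin(v[4]),88+50*np.cos(v[4]))))
m=[onz(T,x*.7,y*.7,.002).round(3) for x,y in((329,247),(389,250),(385,327),(326,323))];print('mat',m)
E
python3 fit.py
```

```text
housing x y yaw z [ 0.4321  0.3034 -0.1434  0.0585] yaw -8.21
 res [[0.3, -0.6], [0.3, 0.0], [-0.6, 0.2], [0.1, -0.2], [-1.0, 1.4], [-0.2, -0.0], [-0.5, -0.8], [1.3, -0.2]]
bin x y yaw z [ 0.5147  0.2918 -0.1279  0.0583] yaw -7.33
 res [[0.8, -0.9], [-0.8, -1.4], [-1.5, 0.8], [0.6, 0.7], [-0.8, -0.3], [0.4, -1.1], [0.8, 0.7], [-0.6, 1.6]]
vise x y yaw m q [ 0.4794 -0.1512  1.8339 -0.0329  4.6984] yaw 105.07
 res [[-0.5, 0.2], [-0.9, -0.1], [0.6, 0.9], [0.5, 0.5], [0.3, 1.3], [0.2, 0.6], [-0.5, 0.5], [0.3, -0.0], [0.3, 0.0], [-0.5, 0.4], [-0.6, 0.3], [-0.5, 0.3], [-0.1, -0.3], [0.5, -0.1]]
fix+ [ 0.4349 -0.1428  0.1146]
fix- [ 0.5112 -0.1235  0.1148]
g1 [ 0.4665 -0.296   0.0876]
g2 [ 0.485  -0.3668  0.0885]
g model [ 0.46625356 -0.29454801  0.08730057] [ 0.48549967 -0.36600141  0.08730057]
mat [array([0.602, 0.167, 0.002]), array([0.599, 0.035, 0.002]), array([0.43 , 0.039, 0.002]), array([0.435, 0.167, 0.002])]
```

Call:
arm_command(travel=[[0.02,-0.03,-0.01],[0.06,-0.1,-0.03],[0.12,-0.19,-0.05],[0.18,-0.29,-0.08],[0.24,-0.38,-0.11],[0.3,-0.48,-0.14],[0.36,-0.57,-0.16],[0.4,-0.64,-0.18],[0.422,-0.668,-0.19],[0.422,-0.668,-0.19],[0.422,-0.668,-0.19]], delta_rot=[[0,0,0.01],[0,0,0.02],[0,0,0.04],[0,0,0.06],[0,0,0.08],[0,0,0.1],[0,0,0.11],[0,0,0.121],[0,0,0.121],[0,0,0.121],[0,0,0.121]], grip=0.74, newtons=25)

```text
time_s: 1.48
tcp_pos: [0.4321, 0.3044, 0.1506]
eef_rot: [-180.0, -0.0, -8.2]
contact_force: [-0.3, -0.5, 0.0]
gripper_width: 0.0646
gripper_force: 0.0
```

Call:
arm_command(travel=[[0,0,-0.03],[0,0,-0.08],[0,0,-0.13],[0,0,-0.18],[0,0,-0.21],[0,0,-0.234],[0,0,-0.234],[0,0,-0.234]], delta_rot=[[0,0,0],[0,0,0],[0,0,0],[0,0,0],[0,0,0],[0,0,0],[0,0,0],[0,0,0]])

```text
time_s: 2.48
tcp_pos: [0.4324, 0.3042, 0.0339]
eef_rot: [-180.0, -0.0, -8.2]
contact_force: [0.4, 0.5, 0.6]
gripper_width: 0.0645
gripper_force: 0.0
```

Call:
arm_command(travel=[[0,0,0],[0,0,0],[0,0,0],[0,0,0],[0,0,0],[0,0,0]], delta_rot=[[0,0,0],[0,0,0],[0,0,0],[0,0,0],[0,0,0],[0,0,0]], grip=0.3, newtons=25)

```text
time_s: 3.22
tcp_pos: [0.4325, 0.3042, 0.0338]
eef_rot: [-179.9, -0.0, -8.2]
contact_force: [0.1, 1.4, 5.5]
gripper_width: 0.0399
gripper_force: 25.0
```

Call:
arm_command(travel=[[0,0,0.02],[0,0,0.06],[0,0,0.11],[0,0,0.16],[0.005,-0.012,0.19],[0.02,-0.06,0.2],[0.05,-0.13,0.2],[0.08,-0.2,0.2],[0.11,-0.27,0.2],[0.14,-0.34,0.19],[0.16,-0.385,0.16],[0.168,-0.404,0.12],[0.168,-0.404,0.08],[0.168,-0.404,0.04],[0.168,-0.404,0.015],[0.168,-0.404,0.002],[0.168,-0.404,-0.003],[0.168,-0.404,-0.006],[0.168,-0.404,-0.006]], delta_rot=[[0,0,0],[0,0,0],[0,0,0],[0,0,0],[0,0,0],[0,0,0.04],[0,0,0.09],[0,0,0.14],[0,0,0.19],[0,0,0.23],[0,0,0.259],[0,0,0.259],[0,0,0.259],[0,0,0.259],[0,0,0.259],[0,0,0.259],[0,0,0.259],[0,0,0.259],[0,0,0.259]])

```text
time_s: 5.6
tcp_pos: [0.5164, 0.1019, 0.0308]
eef_rot: [-180.0, -0.1, 15.1]
contact_force: [-0.2, 0.8, -2.5]
gripper_width: 0.0399
gripper_force: 25.0
```

Call:
arm_command(travel=[[0,0,-0.001],[0,0,-0.002],[0,0,-0.002],[0,0,-0.002]], delta_rot=[[0,0,0],[0,0,0],[0,0,0],[0,0,0]])

```text
time_s: 6.1
tcp_pos: [0.5165, 0.102, 0.0308]
eef_rot: [-180.0, -0.1, 15.1]
contact_force: [-4.6, 0.5, 11.2]
gripper_width: 0.0401
gripper_force: 25.0
```

Call:
arm_command(travel=[[0,0,0],[0,0,0],[0,0,0.004],[0,0,0.03],[0,0,0.08],[0,0,0.14],[0,0,0.17],[0,0,0.18],[0,0,0.18],[0,0,0.18],[0,0,0.18],[0,0,0.18],[0,0,0.18],[0,0,0.18],[0,0,0.18],[0,0,0.18],[0,0,0.18],[0,0,0.18]], delta_rot=[[0,0,0],[0,0,0],[0,0,0],[0,0,0],[0,0,0],[0,0,0],[0,0,-0.06],[0,0,-0.16],[0,0,-0.27],[0,0,-0.38],[0,0,-0.49],[0,0,-0.6],[0,0,-0.71],[0,0,-0.82],[0,0,-0.92],[0,0,-1.0],[0,0,-1.0],[0,0,-1.0]], grip=1.0)

```text
time_s: 8.35
tcp_pos: [0.5162, 0.1018, 0.1198]
eef_rot: [-180.0, 0.0, -74.8]
contact_force: [-0.1, -0.7, -0.2]
gripper_width: 0.0874
gripper_force: 0.0
```

```bash
python3 - <<'E'
from h import *
snap('top','top1');snap('side','side1')
i=crop('top1',225,275,160,235,7);j=crop('side1',225,305,175,250,5.5)
pair(i,j,'mat1')
E
```

```text
(525, 790, 3)
```

View pics/mat1.png

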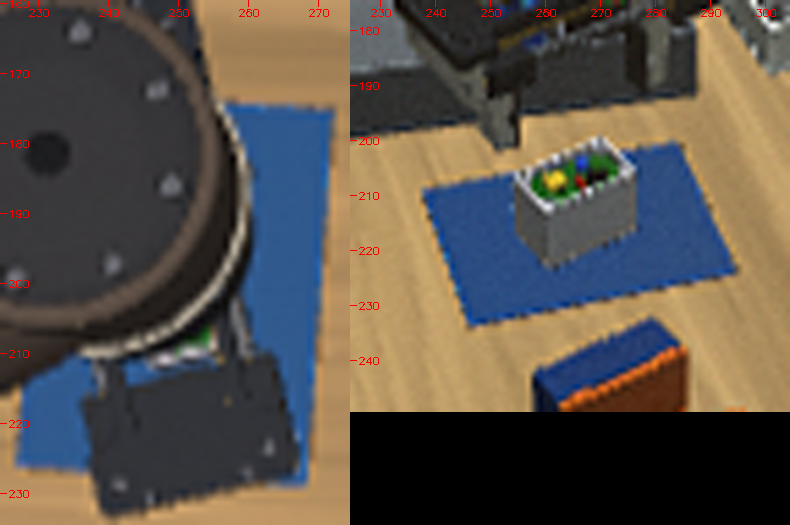

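The housing stands upright on the mat, with its rim near (265,206) in the side view and the open fingers in line above its ends. I'll use it to check the side camera's bias.

```bash
python3 - <<'E'
from h import *
S=dict(np.load('side1.npz'))
f=lambda X,Y:np.array([(X-350)/5.5+224.5,Y/5.5+174.5])
cs,sn=np.cos(np.radians(15.07)),np.sin(np.radians(15.07))
for a,b,P in((-33,20,(516,178)),(33,20,(602,138)),(33,-20,(635,165)),(-33,-20,(550,210))):
    X=np.array([.5164+(cs*a-sn*b)/1e3,.102+(sn*a+cs*b)/1e3,.052]);u=f(*P);p=onz(S,*u,.052)
    d=p-X; print(u.round(1),proj(S,X).round(1),'along x,y mm',round(1e3*(cs*d[0]+sn*d[1]),1),round(1e3*(-sn*d[0]+cs*d[1]),1))
E
```

```text
[254.7 206.9] [254.1 206.7] along x,y mm 1.3 -1.8
[270.3 199.6] [270.6 199.6] along x,y mm -0.6 0.8
[276.3 204.5] [277.  206.1] along x,y mm 2.4 8.0
[260.9 212.7] [260.3 213.3] along x,y mm 3.1 1.7
```

Call:
arm_command(travel=[[0,0,-0.03],[0,0,-0.08],[0,0,-0.13],[0,0,-0.16],[0,0,-0.176],[0,0,-0.176],[0,0,-0.176]], delta_rot=[[0,0,0],[0,0,0],[0,0,0],[0,0,0],[0,0,0],[0,0,0],[0,0,0]])

```text
time_s: 9.32
tcp_pos: [0.5167, 0.102, 0.032]
eef_rot: [-179.9, 0.0, -74.9]
contact_force: [-0.1, 0.8, 0.5]
gripper_width: 0.0878
gripper_force: 0.0
```

Call:
arm_command(travel=[[0,0,0],[0,0,0],[0,0,0],[0,0,0],[0,0,0],[0,0,0]], delta_rot=[[0,0,0],[0,0,0],[0,0,0],[0,0,0],[0,0,0],[0,0,0]], grip=0.6)

```text
time_s: 10.07
tcp_pos: [0.5163, 0.1018, 0.0317]
eef_rot: [-180.0, 0.0, -74.9]
contact_force: [-2.1, 0.3, 5.6]
gripper_width: 0.0659
gripper_force: 25.0
```

Call:
arm_command(travel=[[0,0,0.02],[0,0,0.07],[0,0,0.13],[0,0,0.19],[-0.003,-0.02,0.24],[-0.01,-0.07,0.26],[-0.02,-0.14,0.26],[-0.03,-0.21,0.26],[-0.04,-0.28,0.26],[-0.05,-0.35,0.26],[-0.06,-0.42,0.26],[-0.067,-0.48,0.26],[-0.071,-0.51,0.26],[-0.071,-0.516,0.26],[-0.071,-0.516,0.26],[-0.071,-0.516,0.26]], delta_rot=[[0,0,0],[0,0,0],[0,0,0],[0,0,0],[0,0,0],[0,0,0],[0,0,0],[0,0,0],[0,0,0],[0,0,0],[0,0,0],[0,0,0],[0,0,0],[0,0,0],[0,0,0],[0,0,0]])

```text
time_s: 12.08
tcp_pos: [0.4808, -0.1556, 0.1614]
eef_rot: [-180.0, 0.0, -74.9]
contact_force: [-0.1, 0.2, -1.7]
gripper_width: 0.0661
gripper_force: 25.0
```

```bash
python3 - <<'E'
from h import *
snap('top','top2');snap('side','side2')
pair(crop('top2',306,366,180,250,6.5),crop('side2',250,316,205,295,6),'v2')
E
```

```text
(540, 786, 3)
```

View pics/v2.png

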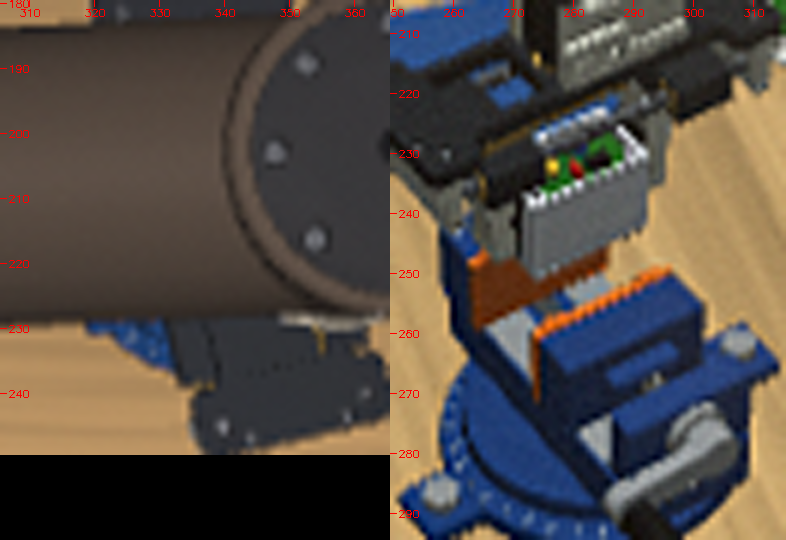

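The side view shows the held housing over the slot: near-face bottom-left corner at crop (533,278), rim corners at (525,205) and (648,155). The top view is blocked by the arm. Next I'll compare these with the known pose.

```bash
cat >> fit.py <<'E'
print('----')
S=dict(np.load('side2.npz'))
f=lambda X,Y:np.array([(X-390)/6+249.5,Y/6+204.5])
hp=[.4808,-.1556,np.radians(105.1)]
ds=[]
for X,P in(((-20,33,131.7),(533,278)),((-20,33,181.7),(524,206)),((-20,-33,181.7),(647,156)),((-20,-33,131.7),(643,232))):
    d=f(*P)-proj(S,W(hp,X)); ds.append(d); print(f(*P).round(1),d.round(1))
d=np.mean(ds,0)
V2=[((20,40,110),(471,254)),((20,40,62),(476,330)),((20,-40,62),(607,270))]
M2=[((0,40,110),(534,325)),((0,-40,110),(665,267))]
for dd in(d*0,d):
    def res2(p):
        return np.concatenate([proj(S,W(p,a))+dd-f(*P) for a,P in V2]+[proj(S,W(p,(p[3]*1e3,*a[1:])))+dd-f(*P) for a,P in M2]+[[20*(p[3]+.0303)*50,0]])
    run('vise side only',res2,[.48,-.15,1.83,-.03])
E
python3 fit.py | sed -n '/----/,$p'
```

```text
----
[273.3 250.8] [-0.3 -1.4]
[271.8 238.8] [-1.6 -1. ]
[292.3 230.5] [-0.6 -0.2]
[291.7 243.2] [-1.  0.]
vise side only [ 0.4802 -0.148   1.8107 -0.0305] yaw 103.75
 res [[0.3, 1.4], [-0.1, -0.1], [0.5, -0.3], [-1.2, 0.2], [0.2, -0.8], [-0.2, 0.0]]
vise side only [ 0.4818 -0.1514  1.8097 -0.0305] yaw 103.69
 res [[0.3, 1.4], [-0.2, -0.1], [0.5, -0.3], [-1.2, 0.2], [0.2, -0.8], [-0.2, 0.0]]
```

Call:
arm_command(travel=[[0.002,0,-0.01],[0.002,0,-0.03],[0.002,0,-0.045],[0.002,0,-0.06],[0.002,0,-0.075],[0.002,0,-0.09],[0.002,0,-0.105],[0.002,0,-0.118],[0.002,0,-0.128],[0.002,0,-0.134],[0.002,0,-0.134]], delta_rot=[[0,0,0],[0,0,0],[0,0,0],[0,0,0],[0,0,0],[0,0,0],[0,0,0],[0,0,0],[0,0,0],[0,0,0],[0,0,0]])

```text
time_s: 13.55
tcp_pos: [0.4816, -0.1563, 0.0942]
eef_rot: [180.0, 0.0, -74.9]
contact_force: [-0.6, -0.3, -1.5]
gripper_width: 0.0663
gripper_force: 25.0
```

Call:
arm_command(travel=[[0,0,-0.002],[0,0,-0.004],[0,0,-0.004],[0,0,-0.004]], delta_rot=[[0,0,0],[0,0,0],[0,0,0],[0,0,0]])

```text
time_s: 14.05
tcp_pos: [0.4817, -0.1563, 0.0924]
eef_rot: [-180.0, -0.0, -74.9]
contact_force: [0.2, 0.1, -2.8]
gripper_width: 0.0654
gripper_force: 25.0
```

Not touching yet; still carrying the weight.

Call:
arm_command(travel=[[0,0,-0.001],[0,0,-0.002],[0,0,-0.003],[0,0,-0.003]], delta_rot=[[0,0,0],[0,0,0],[0,0,0],[0,0,0]])

```text
time_s: 14.55
tcp_pos: [0.4817, -0.1563, 0.0917]
eef_rot: [-180.0, -0.0, -74.9]
contact_force: [-3.9, 1.6, 8.3]
gripper_width: 0.0657
gripper_force: 25.0
```

Call:
arm_command(travel=[[0,0,0.001],[0,0,0.002],[0,0,0.002],[0,0,0.002],[0,0,0.02],[0,0,0.06],[0,0,0.12],[0,0,0.18],[0,0,0.21],[0,0,0.21],[0,0,0.21]], delta_rot=[[0,0,0],[0,0,0],[0,0,0],[0,0,0],[0,0,0],[0,0,0],[0,0,0],[0,0,0],[0,0,0],[0,0,0],[0,0,0]], grip=1.0)

```text
time_s: 15.92
tcp_pos: [0.481, -0.1562, 0.1948]
eef_rot: [179.9, 0.0, -74.9]
contact_force: [0.1, -0.2, -0.5]
gripper_width: 0.0877
gripper_force: 0.0
```

Call:
arm_command(travel=[[-0.001,-0.03,0],[-0.002,-0.1,0],[-0.003,-0.18,0],[-0.004,-0.26,0],[-0.005,-0.33,-0.02],[-0.005,-0.369,-0.05],[-0.005,-0.369,-0.07],[-0.005,-0.369,-0.07]], delta_rot=[[0,0,0],[0,0,0],[0,0,0],[0,0,0],[0,0,0],[0,0,0],[0,0,0],[0,0,0]], grip=0.6)

```text
time_s: 16.92
tcp_pos: [0.4782, -0.3402, 0.1592]
eef_rot: [179.9, 0.1, -74.9]
contact_force: [-0.1, 0.0, 0.5]
gripper_width: 0.0526
gripper_force: 0.0
```

```bash
python3 - <<'E'
from h import *
snap('top','top3');snap('side','side3')
pair(crop('top3',306,372,180,250,6),crop('side3',250,320,205,315,5.4),'v3')
E
```

```text
(594, 774, 3)
```

View pics/v3.png

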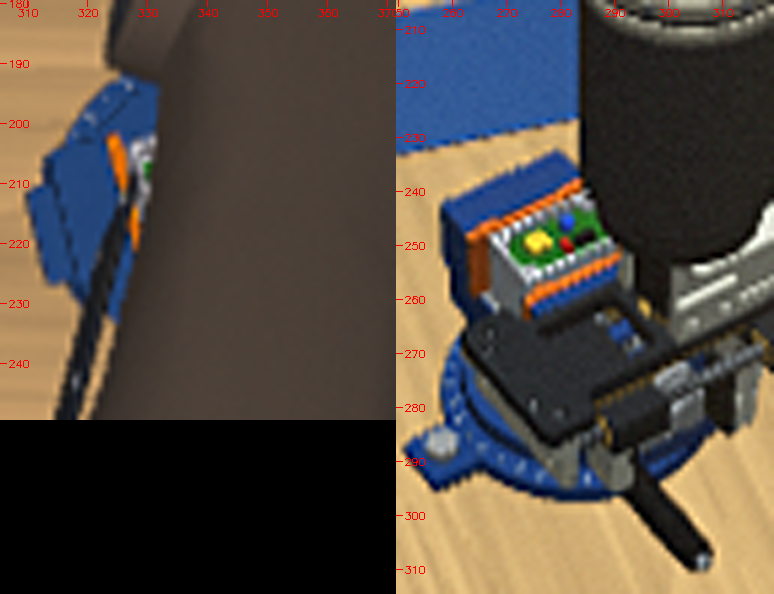

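The housing stands in the slot between the jaws with its board up, rim around side (280,248). The open fingers straddle the crank grip. Now I'll descend and pinch it.

Call:
arm_command(travel=[[0,0,-0.03],[0,0,-0.07],[0,0,-0.11],[0,0,-0.135],[0,0,-0.144],[0,0,-0.144],[0,0,-0.144]], delta_rot=[[0,0,0],[0,0,0],[0,0,0],[0,0,0],[0,0,0],[0,0,0],[0,0,0]])

```text
time_s: 17.9
tcp_pos: [0.4797, -0.341, 0.0896]
eef_rot: [-179.9, -0.0, -74.9]
contact_force: [-0.5, 0.3, 0.1]
gripper_width: 0.0528
gripper_force: 0.0
```

Call:
arm_command(travel=[[0,0,0],[0,0,0],[0,0,0],[0,0,0],[0,0,0],[0,0,0],[0,0,0]], delta_rot=[[0,0,0],[0,0,0],[0,0,0],[0,0,0],[0,0,0],[0,0,0],[0,0,0]], grip=0.1, newtons=20)

```text
time_s: 18.77
tcp_pos: [0.4788, -0.3409, 0.0888]
eef_rot: [180.0, 0.0, -74.9]
contact_force: [-3.3, -2.8, 1.3]
gripper_width: 0.0182
gripper_force: 20.0
```

```bash
cat > tab.py <<'E'
import numpy as np,sys
q0,n,st=float(sys.argv[1]),int(sys.argv[2]),float(sys.argv[3])
y=np.radians(104.9);off=[float(a) for a in sys.argv[4:7]] or [0,0,0]
q=q0+np.radians(st)*np.arange(1,n+1)
dv=-.05*(np.sin(q)-np.sin(q0));dz=.05*(np.cos(q)-np.cos(q0))
P=np.c_[-np.sin(y)*dv,np.cos(y)*dv,dz]+np.array(off)*1e-3
print((P/.5).round(3).tolist());print('q end',q[-1])
E
python3 tab.py 4.70 6 15; python3 tab.py 6.2708 20 15
```

```text
[[0.003, 0.001, 0.026], [0.012, 0.003, 0.05], [0.027, 0.007, 0.071], [0.047, 0.013, 0.087], [0.07, 0.019, 0.098], [0.095, 0.025, 0.101]]
q end 6.270796326794897
[[0.025, 0.007, -0.003], [0.048, 0.013, -0.013], [0.069, 0.018, -0.028], [0.084, 0.022, -0.049], [0.094, 0.025, -0.073], [0.098, 0.026, -0.099], [0.095, 0.025, -0.125], [0.085, 0.023, -0.149], [0.07, 0.019, -0.17], [0.051, 0.013, -0.186], [0.027, 0.007, -0.196], [0.002, 0.001, -0.2], [-0.023, -0.006, -0.197], [-0.046, -0.012, -0.187], [-0.066, -0.018, -0.172], [-0.082, -0.022, -0.151], [-0.092, -0.024, -0.127], [-0.095, -0.025, -0.101], [-0.092, -0.025, -0.075], [-0.083, -0.022, -0.051]]
q end 11.506787755982987
```

Call:
arm_command(travel=[[0.003,0.001,0.026],[0.012,0.003,0.05],[0.027,0.007,0.071],[0.047,0.013,0.087],[0.07,0.019,0.098],[0.095,0.025,0.101],[0.095,0.025,0.101]], delta_rot=[[0,0,0],[0,0,0],[0,0,0],[0,0,0],[0,0,0],[0,0,0],[0,0,0]])

```text
time_s: 19.65
tcp_pos: [0.5285, -0.328, 0.1421]
eef_rot: [-179.8, -0.1, -74.9]
contact_force: [-3.2, 6.0, 16.0]
gripper_width: 0.018
gripper_force: 20.0
```

Call:
arm_command(travel=[[0.025,0.007,0.0],[0.048,0.013,-0.009],[0.069,0.018,-0.024],[0.084,0.022,-0.045],[0.094,0.025,-0.069],[0.098,0.026,-0.095],[0.095,0.025,-0.121],[0.085,0.023,-0.145],[0.07,0.019,-0.166],[0.051,0.013,-0.182],[0.027,0.007,-0.192],[0.002,0.001,-0.196],[0.002,0.001,-0.196]], delta_rot=[[0,0,0],[0,0,0],[0,0,0],[0,0,0],[0,0,0],[0,0,0],[0,0,0],[0,0,0],[0,0,0],[0,0,0],[0,0,0],[0,0,0],[0,0,0]])

```text
time_s: 21.28
tcp_pos: [0.5274, -0.3279, 0.0424]
eef_rot: [-179.9, -0.0, -74.9]
contact_force: [-5.2, 7.4, 14.0]
gripper_width: 0.0181
gripper_force: 20.0
```

```bash
python3 tab.py 9.4248 20 18 0 0 2; python3 tab.py 9.4248 11 20
```

```text
[[-0.03, -0.008, 0.009], [-0.057, -0.015, 0.023], [-0.078, -0.021, 0.045], [-0.092, -0.024, 0.073], [-0.097, -0.026, 0.104], [-0.092, -0.024, 0.135], [-0.078, -0.021, 0.163], [-0.057, -0.015, 0.185], [-0.03, -0.008, 0.199], [0.0, 0.0, 0.204], [0.03, 0.008, 0.199], [0.057, 0.015, 0.185], [0.078, 0.021, 0.163], [0.092, 0.024, 0.135], [0.097, 0.026, 0.104], [0.092, 0.024, 0.073], [0.078, 0.021, 0.045], [0.057, 0.015, 0.023], [0.03, 0.008, 0.009], [0.0, 0.0, 0.004]]
q end 15.707985307179586
[[-0.033, -0.009, 0.006], [-0.062, -0.017, 0.023], [-0.084, -0.022, 0.05], [-0.095, -0.025, 0.083], [-0.095, -0.025, 0.117], [-0.084, -0.022, 0.15], [-0.062, -0.017, 0.177], [-0.033, -0.009, 0.194], [0.0, 0.0, 0.2], [0.033, 0.009, 0.194], [0.062, 0.017, 0.177]]
q end 13.264524354387525
```

Call:
arm_command(travel=[[-0.03,-0.008,0.009],[-0.057,-0.015,0.023],[-0.078,-0.021,0.045],[-0.092,-0.024,0.073],[-0.097,-0.026,0.104],[-0.092,-0.024,0.135],[-0.078,-0.021,0.163],[-0.057,-0.015,0.185],[-0.03,-0.008,0.199],[0.0,0.0,0.204],[0.03,0.008,0.199],[0.057,0.015,0.185],[0.078,0.021,0.163],[0.092,0.024,0.135],[0.097,0.026,0.104],[0.092,0.024,0.073],[0.078,0.021,0.045],[0.057,0.015,0.023],[0.03,0.008,0.009],[0.0,0.0,0.004]], delta_rot=[[0,0,0],[0,0,0],[0,0,0],[0,0,0],[0,0,0],[0,0,0],[0,0,0],[0,0,0],[0,0,0],[0,0,0],[0,0,0],[0,0,0],[0,0,0],[0,0,0],[0,0,0],[0,0,0],[0,0,0],[0,0,0],[0,0,0],[0,0,0]])

```text
time_s: 23.78
tcp_pos: [0.5299, -0.3273, 0.0431]
eef_rot: [-179.8, -0.1, -74.9]
contact_force: [4.6, 1.9, -2.8]
gripper_width: 0.0181
gripper_force: 20.0
```

```bash
python3 tab.py 15.708 17 15
```

```text
[[-0.025, -0.007, 0.003], [-0.048, -0.013, 0.013], [-0.068, -0.018, 0.029], [-0.084, -0.022, 0.05], [-0.093, -0.025, 0.074], [-0.097, -0.026, 0.1], [-0.093, -0.025, 0.126], [-0.084, -0.022, 0.15], [-0.068, -0.018, 0.171], [-0.048, -0.013, 0.187], [-0.025, -0.007, 0.197], [0.0, 0.0, 0.2], [0.025, 0.007, 0.197], [0.048, 0.013, 0.187], [0.068, 0.018, 0.171], [0.084, 0.022, 0.15], [0.093, 0.025, 0.126]]
q end 20.15858959258554
```

Call:
arm_command(travel=[[-0.025,-0.007,0.003],[-0.048,-0.013,0.013],[-0.068,-0.018,0.029],[-0.084,-0.022,0.05],[-0.093,-0.025,0.074],[-0.097,-0.026,0.1],[-0.093,-0.025,0.126],[-0.084,-0.022,0.15],[-0.068,-0.018,0.171],[-0.048,-0.013,0.187],[-0.025,-0.007,0.197],[0.0,0.0,0.2],[0.025,0.007,0.197],[0.048,0.013,0.187],[0.068,0.018,0.171],[0.084,0.022,0.15],[0.093,0.025,0.126],[0.093,0.025,0.126],[0.093,0.025,0.126]], delta_rot=[[0,0,0],[0,0,0],[0,0,0],[0,0,0],[0,0,0],[0,0,0],[0,0,0],[0,0,0],[0,0,0],[0,0,0],[0,0,0],[0,0,0],[0,0,0],[0,0,0],[0,0,0],[0,0,0],[0,0,0],[0,0,0],[0,0,0]])

```text
time_s: 26.15
tcp_pos: [0.5738, -0.3152, 0.1054]
eef_rot: [179.9, 0.0, -74.9]
contact_force: [-3.0, -5.3, -5.6]
gripper_width: 0.0181
gripper_force: 20.0
```

Call:
arm_command(travel=[[0,0,0],[0,0,0],[0,0,0],[0,0,0.02],[0,0,0.08],[0,0,0.16],[0,0,0.24],[0,0.03,0.3],[-0.01,0.1,0.32],[-0.03,0.2,0.32],[-0.05,0.3,0.32],[-0.07,0.4,0.32],[-0.09,0.5,0.32],[-0.11,0.6,0.32],[-0.13,0.7,0.32],[-0.14,0.8,0.32],[-0.15,0.9,0.32],[-0.15,0.95,0.32],[-0.15,0.95,0.32],[-0.15,0.95,0.32]], delta_rot=[[0,0,0],[0,0,0],[0,0,0],[0,0,0],[0,0,0],[0,0,0],[0,0,0],[0,0,0],[0,0,0],[0,0,0],[0,0,0],[0,0,0],[0,0,0],[0,0,0],[0,0,0],[0,0,0],[0,0,0],[0,0,0],[0,0,0],[0,0,0]], grip=0.6)

```text
time_s: 28.65
tcp_pos: [0.4991, 0.1594, 0.2669]
eef_rot: [-180.0, 0.0, -74.9]
contact_force: [-0.7, -0.2, 0.5]
gripper_width: 0.0524
gripper_force: 0.0
```

```bash
python3 - <<'E'
from h import *
snap('top','top4');snap('side','side4')
pair(crop('top4',306,372,176,250,6),crop('side4',250,320,205,315,5.4),'v4')
E
```

```text
(594, 774, 3)
```

View pics/v4.png

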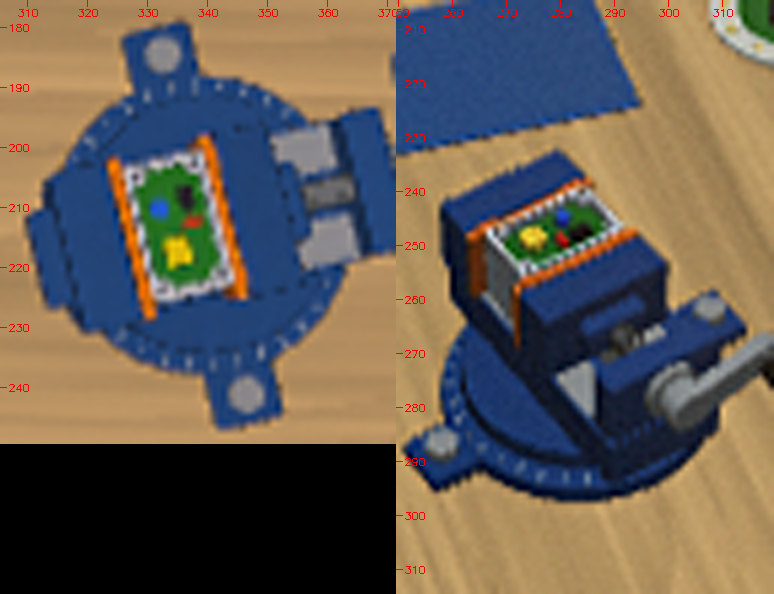

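The top view shows the housing clamped square between both orange faces. Its centre is at crop (178,228) and the jaw middle at (178,229), so it sits midway, board up and level with the jaws. The robot is clear.

```bash
python3 -c "
from plant import close_job
print(close_job())"
```

```text
the job is handed in; nothing more can be done
None
```

The silver housing stands board up in the vise, square and midway along the jaws, clamped about 0.4 turn past the expected first touch; I estimated that from the crank angle, as the clamping force can't be read. The job was handed in at about 29 s; no verdict came back.

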